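# Flip the fence stop down and locate the clamp strap against it

## Robot

A 6-joint arm with a two-finger parallel gripper is mounted at the origin on a cart in front of the work surface, level with it; the furniture and walls round the work are solid. World frame = base frame: x ahead of the robot, y to its left, z up, the work surface at z = 0. Lengths are in mm, angles in rad, forces in N, time in s.
With the tool pointing down it reaches from about 350 to 800 mm from the base axis. Payload 7.3 kg.
Tool frame: the origin (TCP) lies on the centre line of the jaws, within the pads' length; the fingertips stand 19 mm ahead of it and the grasp point (between the pads) is the TCP; z points along the fingers, y is the direction in which the jaws open and shut (so a half turn about z gives the same grasp; the last joint's range is limited). The gripper opens to 85 mm and grips with 20 to 120 N. Pads are 22 mm wide; open, the fingers measure 114 mm over their backs; the gripper's body (76 mm by 85 mm) begins 54 mm behind the grasp point. The pads swing forward as they close: fully open they stand 13 mm farther back than shut.
Start: joints at [-1.472, 0.342, 1.524, -0, 1.275, -0.146], TCP at [127.262, -509.36, 250.322] pointing down, gripper open.
Joint ranges: [-2.53, 2.53], [-0.77, 2.02], [0.04, 2.7], [-1, 4.14], [0.28, 2.66], [-3.11, 3.11]. Speed limits (rad/s): [2.57, 2.57, 3.14, 3.14, 3.14, 3.14].

## Interface

Orientations are given as [roll, pitch, yaw] about the fixed x, y, z axes, in that order (R = Rz(yaw) Ry(pitch) Rx(roll)).
In Python, from rig import ctrl, capture, camera_params, boxes_of, regions_of gives the robot as it stands. Calls block until the motion is done:
- ctrl.goto(position, orientation): joint-space move of the TCP to a pose.
- ctrl.move_straight(position, feed=150, frame=None, threshold=None): straight line of the TCP; frame=None keeps the orientation; feed is the mean speed in mm/s. With threshold (N) it stops when the force on the tool has changed by that much, and returns True; else False.
- ctrl.movej(angles): joint-space move.
- ctrl.release() and ctrl.grasp(): open the fingers fully, or close them until they stop; the grip force is fixed at half the most.
- ctrl.sleep(seconds).
- ctrl.ik(position, orientation): joint angles nearest the present ones, or None.
- ctrl.sense(): the state.
- capture(name): name is "scene" or "side" or "wrist"; returns the picture (384x512x3 uint8, red, green, blue); there is no depth.
- camera_params(name): a dict with "fx", "fy", "cx", "cy" (pixels), "R" (3x3) and "t" (3): a world point X has camera coordinates R X + t; the wrist camera has in their place "hand_eye" (4x4, takes a point from camera to tool coordinates, whose origin is the TCP and whose axes are the flange's). Camera axes: x right, y down, z forward; pixel columns grow to the right and rows downward; lengths in mm; the calibration is good to about 2 mm. A picture is of the moment at which its call begins: read the wrist's pose just before it. camera_params takes no time and is no camera call.
A pose or a line that the arm cannot do raises ctrl.Unreachable and nothing moves.
- ctrl.sign_off(): hands the job in, once; it reports no verdict.
Trained networks look in the newest picture that a camera, given by its name, has taken for a name from the list of things; names that differ only in an ending like _2 or _b are one class to them, and where a whole thing is asked for, a point or a joint stands for the part that bears it (a point fixed in the world has none). Each returns a list of dicts, best first, with "score" (0 to 1); they miss things now and then, are a little off and sometimes report something else, mostly with a low value. They report only what shows in the picture. A call takes as long as a camera call. They do not tell look-alikes from the thing itself.
- boxes_of(camera, target): "xy" ([column, row] in pixels, amid what is visible of it).
- regions_of(camera, target): "region" (384x512 bool, what is visible of it) and "xy" ([column, row] in pixels, amid what is visible of it).
The state is a dict: "time": time; "qpos": joint angles; "qvel": joint speeds; "joint_efforts": joint torques, N m; "tool_pos": TCP position; "tool_rot": TCP orientation; "contact_force": force on the tool from outside, world axes, zero at the start; "ft_torque": the same for the moment, N m; "grip_width": finger opening in mm.
Only numpy, scipy, OpenCV 4.12 (cv2) and the standard library are available. Lean on these libraries where they do the work, as an engineer would, in place of code of your own. Each camera call takes 0.05 s, during which the arm holds its last target.

## Task

Turn the flip stop's blade over towards you and all the way down without forcing it, so that it hangs in front of the fence of the pale metal jig. Then slide the loose steel clamp strap along the jig plate until it lies flat with its long side flush on the fence and its end touching the head of the blade's adjusting screw: settle it there with a short steady push of about 10 N on the screw, never more than 15 N. Let go and leave it touching both, and do not disturb the other things on the bench.

Things in the scene. Friction and masses are not known exactly. Their poses are not given: they have to be found in the camera images.
- jig: Aluminium plate 130x340x12 mm screwed to the bench, a steel fence along its far long side. Origin on the bench below; x across towards the fence, y along the fence, z up. The plate spans x -75..55, y -170..170 mm, top at z 12 mm. The fence's working face (looking to -x) is at x 30 mm, its top at z 40 mm, its back at x 50 mm.
- stop: Dark steel saddle clamped immovably on the fence, 36 mm wide. Axes as the jig's; origin at the foot of the fence face on the plate's top, in line with the blade's middle. Saddle top z 39 mm; clamp knob at its back to x 42, z 13..31 mm. Two ears (y to +-18, z 31..47, x to -23 mm) hold the blade's hinge pin, which runs along y at x -18, z 40 mm.
- flag (a joint): Angle of the stop's blade, rad: 0 = upright; negative = leaning back over the fence (limit -0.5; parked so at the start); grows as it turns over towards the jig's -x; pi = hanging down before the fence, against its end stop, in the strap's path. Stiff hinge: 0.04 N m of friction (about 1.2 N at the tip); the blade stays where it is left, so push it all the way.
- flag_tip (a point): Middle of the steel blade's free end, 36 mm from the hinge pin. The blade is 16 mm wide along the fence and 25 mm deep: hanging, it reaches from 9 mm on the -x side of the pin to 16 mm on its +x (fence) side, its free end 4 mm above the plate; upright, the sides are exchanged. Near the bottom its corner can bind on a finger that pushes level: push in and down.
- flag_face (a point): Point in the blade's flat side that looks to the jig's -y, 28 mm from the pin, 8 mm to -y of the blade's middle: the axis of an adjusting screw with a flat round head 13 mm across. The head's outer face stands 5 to 23 mm out from this point towards -y, set by hand and different each time: not tracked, find it by feel. The strap's end must meet the head.
- strap: Loose grey steel clamp strap, 30 x 100 x 16 mm, a flat bar with a slot, 0.21 to 0.42 kg; sliding it takes 1 to 5 N, on top of what reaches the stop. Origin at the centre of its underside; y along its 100 mm length, x across, z up. It starts lying on the plate on the -y side of the stop, off the fence and askew.
- tape_measure: Dark round-edged tape measure, 64 x 80 x 30 mm, lying on the bench behind the jig; origin at the centre of its underside. Leave alone.
- caliper: Steel caliper 69 x 210 x 12 mm, lying on the bench behind the jig; origin at the centre of its underside. Leave alone.
- grease_tin: Open cream and metal tin, 87 mm across, 62 mm high, standing on the bench to the left of the jig; origin at the centre of its underside. Leave alone.
Not all that is in view belongs to the job. Of the things that look like the strap, the larger one is meant.

How it is judged (in metres and radians):
On the way, in this order (a step that is already met when the one before it is completed fails the run):
1. the blade is turned fully down in front of the fence (value of joint flag above 3.06 rad), for 0.2 s.
2. the strap is pressed on the lowered stop's screw head with 5 to 15 N for 0.3 s (value of joint flag above 3.06 rad and contact force between strap and stop between 5 and 15 N), for 0.3 s.
At the end, for the whole second after the job is handed in: The blade hangs fully down (within 0.08 rad), and the strap lies flat and at rest on the plate, released, parallel to the fence within 0.03 rad, its long side within 2 mm of the fence face and its end still touching the screw head (any contact force) (value of joint flag above 3.06 rad and x of strap in the frame of jig between 0.013 and 0.0165 m and angle between the y axis of strap and the y axis of jig, either way round below 0.03 rad and height (world z) of strap below 0.014 m and angle between strap's own z axis and vertical below 0.04 rad and linear speed of strap below 0.01 m/s and contact force between strap and stop above 0.01 N and y of flag_face in the frame of strap between 0.053 and 0.075 m).
It fails at once if the strap presses on the stop with more than 15 N (contact force between strap and stop above 15 N).
It fails at once if the robot itself presses on the stop with more than 25 N (contact force between any of the fingers, the arm and stop above 25 N).
It fails at once if a bystander (tape measure, caliper, grease tin) is moved by more than 20 mm (distance of any of tape_measure, caliper, grease_tin from where it was at the start of the episode above 0.02 m).
It also fails if it takes over 66 s, if anything falls off the work surface, if the arm or the gripper's body presses on something with over 40 N, if the wrist force passes 120 N, or if a joint passes its speed limit or range.

## Working session

There is one attempt and no reset: what is moved stays moved. The work goes in short steps, each a Python script; the robot and the scene stay as the last script left them, time stands still between calls to the robot, and variables do not carry over. Pictures are saved under pics/ and viewed, and the job is handed in when it is done.

```bash
ls; mkdir -p pics
cat > h.py <<'E'
import numpy as np, cv2
from rig import ctrl, capture, camera_params, boxes_of, regions_of
def save(im,n): cv2.imwrite(f'pics/{n}.png',cv2.cvtColor(im,cv2.COLOR_RGB2BGR))
def proj(cam,X):
    p=camera_params(cam); X=np.atleast_2d(X).astype(float)
    c=X@np.array(p['R']).T+np.array(p['t']); return np.c_[p['fx']*c[:,0]/c[:,2]+p['cx'],p['fy']*c[:,1]/c[:,2]+p['cy']]
def back(cam,uv,z):
    p=camera_params(cam);R=np.array(p['R']);t=np.array(p['t'])
    o=-R.T@t; d=R.T@np.array([(uv[0]-p['cx'])/p['fx'],(uv[1]-p['cy'])/p['fy'],1]); return o+d*(z-o[2])/d[2]
def st():
    s=ctrl.sense(); print('t',round(s['time'],2),'tcp',np.round(s['tool_pos'],1),'rot',np.round(s['tool_rot'],3),'F',np.round(s['contact_force'],2),'T',np.round(s['ft_torque'],2),'w',round(s['grip_width'],1)); return s
E
python3 - <<'E'
from h import *
for c in ['scene','side','wrist']:
    im=capture(c); save(im,c+'0')
    print(c,camera_params(c))
for n in ['strap','flag','stop','jig']:
  for c in ['scene','side']:
    print(n,c,[(np.round(b['xy']),round(b['score'],2)) for b in boxes_of(c,n)])
st()
E
```

```text
pics
scene {'fx': 399.02398731993156, 'fy': 399.02398731993156, 'cx': 260.5915831088408, 'cy': 191.26877448330202, 'R': array([[-0.60822613, -0.79369747, -0.01026214],
       [-0.36463132,  0.29086115, -0.88455853],
       [ 0.70505672, -0.53426971, -0.46631631]]), 't': array([552.75824902, 220.42169963, 727.30214458])}
side {'fx': 430.20743989712173, 'fy': 430.20743989712173, 'cx': 256.63364179205496, 'cy': 196.19118662981896, 'R': array([[ 0.99996279,  0.00110235, -0.00855589],
       [-0.00701407, -0.4734936 , -0.88076933],
       [-0.00502207,  0.88079657, -0.47346825]]), 't': array([-596.02977664,  193.66544531,  962.85117793])}
wrist {'fx': 310.27483285712975, 'fy': 310.27483285712975, 'cx': 255.24078501363414, 'cy': 189.55177390364494, 'hand_eye': array([[ 8.15830163e-04, -9.51105258e-01, -3.08865864e-01,
         7.93304407e+01],
       [ 9.99999352e-01,  5.30712600e-04,  1.00712356e-03,
         1.05705596e+00],
       [-7.93961511e-04, -3.08866486e-01,  9.51105075e-01,
        -1.22826012e+02],
       [ 0.00000000e+00,  0.00000000e+00,  0.00000000e+00,
         1.00000000e+00]])}
strap scene [(array([323., 209.]), 0.77), (array([233., 290.]), 0.63)]
strap side [(array([223., 246.]), 0.75), (array([162., 272.]), 0.74)]
flag scene [(array([263., 208.]), 0.63)]
flag side [(array([189., 178.]), 0.74)]
stop scene [(array([258., 212.]), 0.55)]
stop side [(array([242., 199.]), 0.81), (array([236., 196.]), 0.51)]
jig scene [(array([291., 225.]), 0.6)]
jig side [(array([230., 238.]), 0.76)]
t 0.55 tcp [ 127.3 -509.4  250.3] rot [ 3.142 -0.     0.245] F [-0.04  0.25 -0.36] T [-0.03 -0.03  0.02] w 85.5
```

View pics/scene0.png

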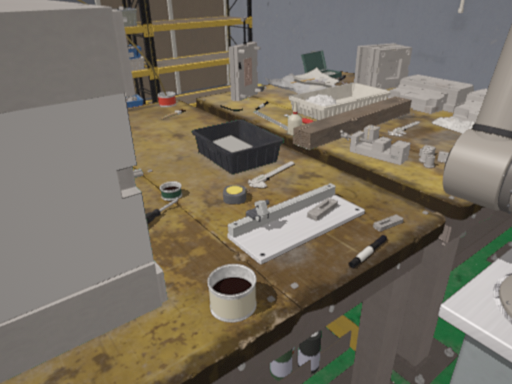

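View pics/side0.png

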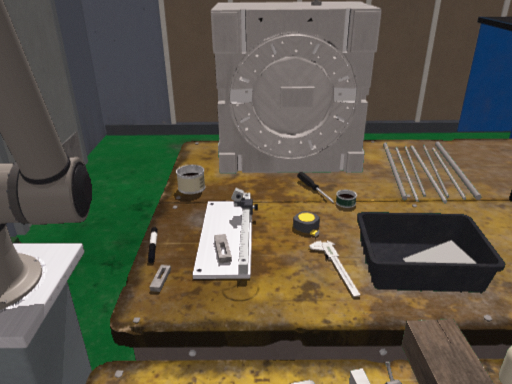

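View pics/wrist0.png

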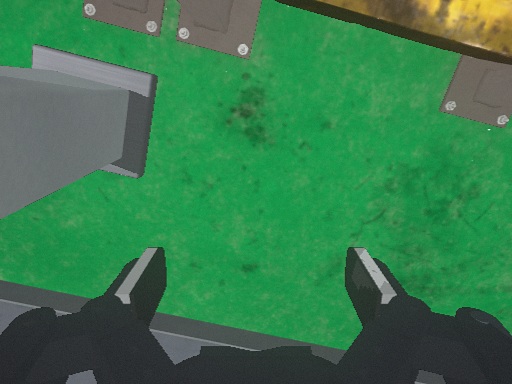

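The side view shows the plate at about cols 195–255, rows 200–278. The strap is on it at (222,247) and a small look-alike lies on the bench at (160,278). The stop is at (242,198). Next I'll compute the coarse jig pose and look from above with the wrist camera.

Run:
```python
from h import *
for uv in [(207,201),(195,278),(252,276),(223,246),(242,196)]: print(uv,back('side',uv,12).round(0))
for uv in [(263,258),(366,211),(323,209),(263,208)]: print('sc',uv,back('scene',uv,12).round(0))
for s,y in [('side',0)]:
  im=cv2.imread('pics/side0.png')[170:300,130:310]; cv2.imwrite('pics/sidec.png',cv2.resize(im,None,fx=4,fy=4,interpolation=cv2.INTER_CUBIC))
im=cv2.imread('pics/scene0.png')[170:280,210:380]; cv2.imwrite('pics/scenec.png',cv2.resize(im,None,fx=4.5,fy=4.5,interpolation=cv2.INTER_CUBIC))
```

```text
(207, 201) [450. 350.  12.]
(195, 278) [460.  -3.  12.]
(252, 276) [586.   3.  12.]
(223, 246) [513. 120.  12.]
(242, 196) [552. 380.  12.]
sc (263, 258) [454. 342.  12.]
sc (366, 211) [446.  12.  12.]
sc (323, 209) [522.  92.  12.]
sc (263, 208) [623. 211.  12.]
```

View pics/sidec.png

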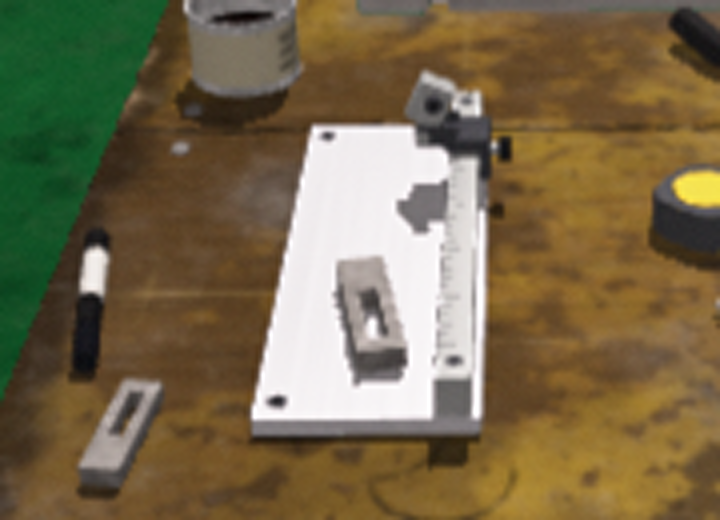

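View pics/scenec.png

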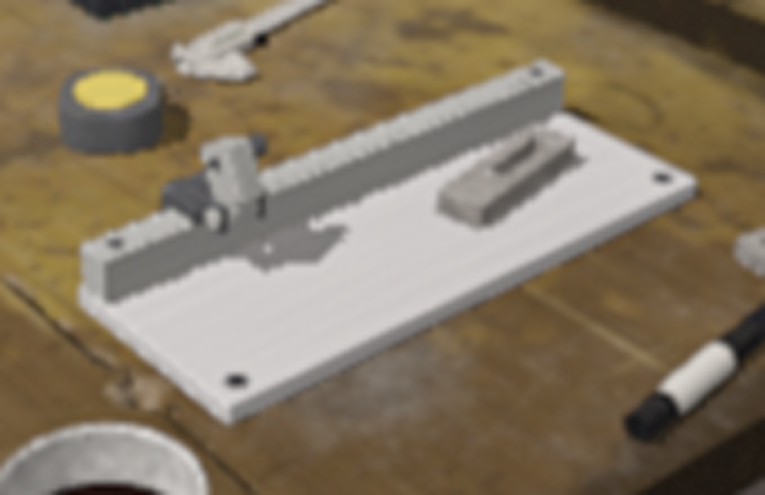

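The jig comes out at about (530,172), nearly aligned with the world axes. I'll look from above.

```bash
cat >> h.py <<'E'
from scipy.spatial.transform import Rotation as Rn
def wcam(s):
    p=camera_params('wrist'); T=np.eye(4); rot=np.array(s['tool_rot'])
    T[:3,:3]=Rn.from_euler('xyz',rot).as_matrix(); T[:3,3]=s['tool_pos']
    return T@np.array(p['hand_eye']),p
def wback(s,uv,z):
    T,p=wcam(s); d=T[:3,:3]@np.array([(uv[0]-p['cx'])/p['fx'],(uv[1]-p['cy'])/p['fy'],1]); o=T[:3,3]; return o+d*(z-o[2])/d[2]
def wproj(s,X):
    T,p=wcam(s); c=(np.atleast_2d(X)-T[:3,3])@T[:3,:3]; return np.c_[p['fx']*c[:,0]/c[:,2]+p['cx'],p['fy']*c[:,1]/c[:,2]+p['cy']]
E
python3 - <<'E'
from h import *
import pickle
print(ctrl.ik([545,172,190],[np.pi,0,0]))
ctrl.goto([545,172,190],[np.pi,0,0])
ctrl.sleep(0.3)
s=st(); im=capture('wrist'); save(im,'w1'); pickle.dump(s,open('s1.pkl','wb'))
cv2.imwrite('pics/w1b.png',cv2.cvtColor(cv2.resize(im,(800,600),interpolation=cv2.INTER_CUBIC),cv2.COLOR_RGB2BGR))
for n in ['strap','flag','stop']:
    print(n,[(np.round(b['xy'],1),round(b['score'],2)) for b in boxes_of('wrist',n)])
E
```

```text
[ 1.71617854e-01  4.78685437e-01  1.48323876e+00 -4.44089210e-16
  1.17966846e+00  1.74241418e+00]
t 3.67 tcp [545.1 171.7 190. ] rot [ 3.142  0.    -0.   ] F [ 0.41 -0.44  0.28] T [-0.05  0.    0.01] w 85.7
strap [(array([321.1, 202.7]), 0.89), (array([ 15.6, 293.2]), 0.18)]
flag [(array([125.1, 192.4]), 0.97), (array([135.3, 163.5]), 0.51)]
stop [(array([135.3, 164.2]), 0.64)]
```

View pics/w1b.png

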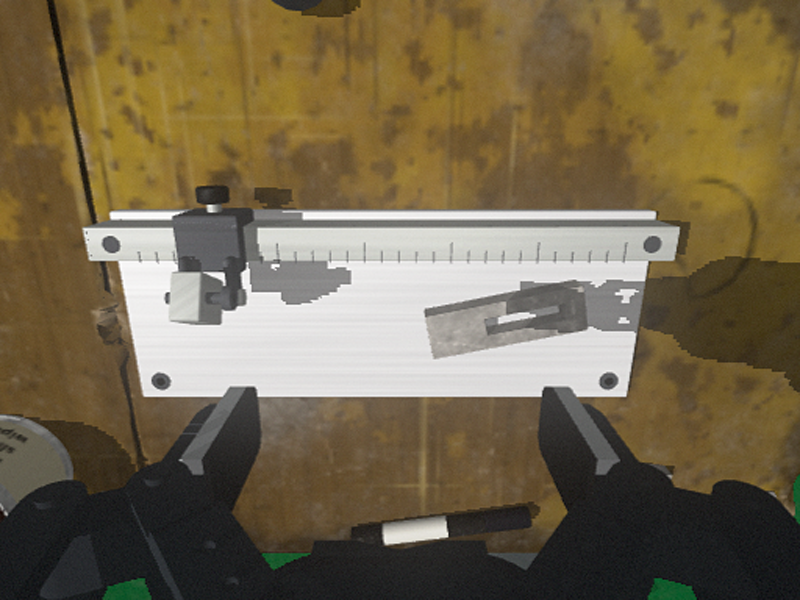

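The overhead view shows (enlarged pixels) plate near corners at (142,396) and (627,396), the fence's top edges at rows 227–262, the stop at (212,250), the screw head at (237,297), and the strap with corners around (425,310), (433,358), (588,330). Now I'll refine the edges.

Run:
```python
import cv2
im=cv2.imread('pics/w1.png')
a=cv2.resize(im[110:260,40:190],None,fx=5,fy=4,interpolation=cv2.INTER_CUBIC); cv2.imwrite('pics/a.png',a)
b=cv2.resize(im[140:260,260:440],None,fx=4.4,fy=5,interpolation=cv2.INTER_CUBIC); cv2.imwrite('pics/b.png',b)
```

```text
(no output)
```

View pics/a.png

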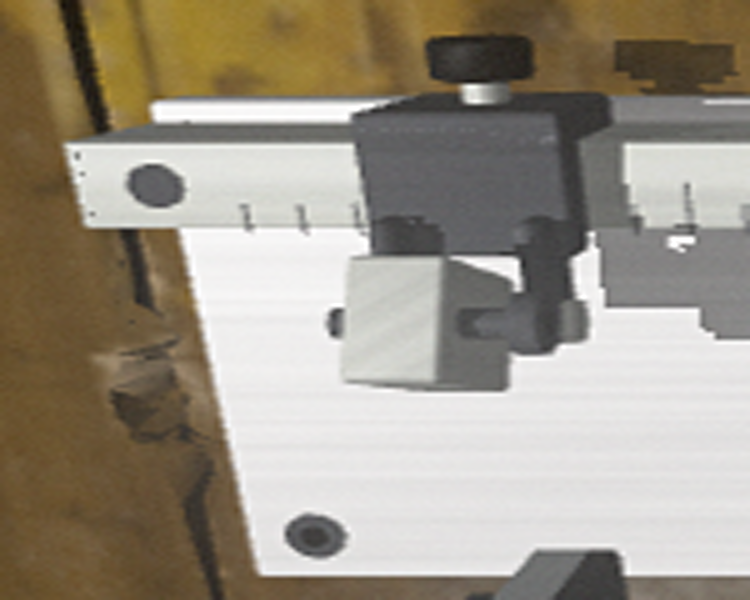

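View pics/b.png

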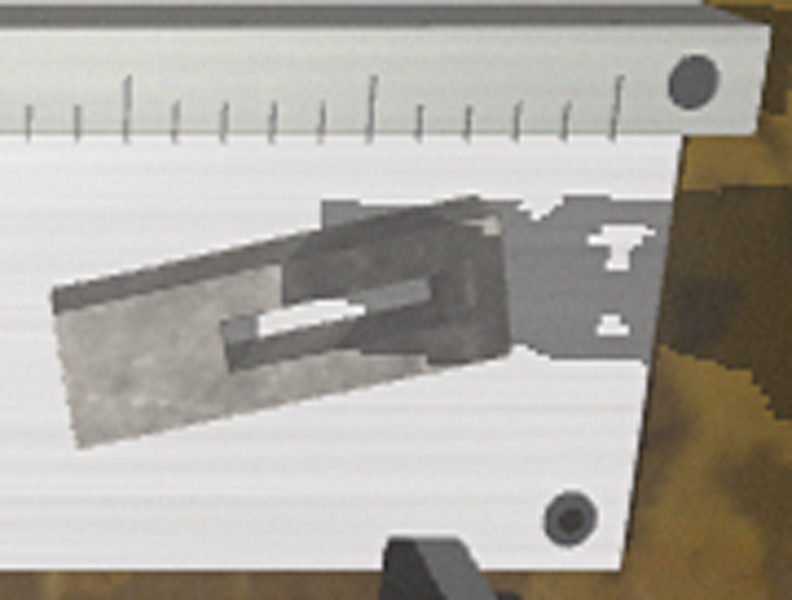

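```bash
cat > fit.py <<'E'
from h import *
import pickle
from scipy.optimize import least_squares
s=pickle.load(open('s1.pkl','rb'))
A=lambda x,y:(40+x/5,110+y/4); B=lambda x,y:(260+x/4.4,140+y/5)
def pose(p,L): c,q=np.cos(p[2]),np.sin(p[2]); L=np.array(L,float); return np.c_[p[0]+c*L[:,0]-q*L[:,1],p[1]+q*L[:,0]+c*L[:,1],L[:,2]]
uv=np.array([A(260,575),B(622,570),A(88,228),B(755,133),B(770,27),A(65,143)])
L=[(-75,170,12),(-75,-170,12),(30,170,40),(30,-170,40),(50,-170,40),(50,170,40)]
r=least_squares(lambda p:(wproj(s,pose(p,L))-uv).ravel(),[530,172,0]); J=r.x
print('jig',J.round(3),r.fun.reshape(-1,2).round(1).tolist())
for name,b in [('side',0),('scene',0)]: pass
us=np.array([B(60,312),B(80,448),B(510,352),B(52,290)])
Ls=[(15,50,28),(-15,50,28),(-15,-50,28),(15,50,12)]
r=least_squares(lambda p:(wproj(s,pose(p,Ls))-us).ravel(),[520,110,0.2]); S=r.x
print('strap',S.round(3),r.fun.reshape(-1,2).round(1).tolist())
R=lambda a:np.array([[np.cos(a),-np.sin(a)],[np.sin(a),np.cos(a)]])
print('strap in jig',(R(J[2]).T@(S[:2]-J[:2])).round(1),S[2]-J[2])
for n,(x,y),z in [('sad L',(372,255),51),('sad R',(555,250),51),('bl tipL',(350,257),84),('tipR',(440,257),84),('tipRn',(438,382),84),('tipLn',(342,382),84),('scr tip L',(565,300),75),('pinhead?',(460,322),70),('screw face c',(590,320),75)]:
    w=wback(s,A(x,y),z); print(n,w.round(1),'jig',(R(J[2]).T@(w[:2]-J[:2])).round(1))
np.save('J.npy',J);np.save('S.npy',S)
E
python3 fit.py
```

```text
jig [5.27300e+02 1.80031e+02 1.00000e-03] [[-1.0, 1.0], [0.5, 0.4], [-1.3, 0.4], [1.1, 0.5], [1.7, -0.3], [-1.2, -0.4]]
strap [5.14517e+02 1.01638e+02 2.10000e-01] [[-1.3, 0.3], [-0.1, 0.4], [1.7, 0.3], [-0.3, -0.8]]
strap in jig [-12.9 -78.4] 0.20917965454735418
sad L [554.2 293.3  51. ] jig [ 27.  113.3]
sad R [555.3 261.3  51. ] jig [28.1 81.2]
bl tipL [562.7 281.3  84. ] jig [ 35.5 101.2]
tipR [562.7 267.5  84. ] jig [35.5 87.5]
tipRn [537.2 271.1  84. ] jig [10. 91.]
tipLn [537.2 286.2  84. ] jig [ 10.  106.2]
scr tip L [551.3 252.4  75. ] jig [24.1 72.4]
pinhead? [545.  271.9  70. ] jig [17.8 91.9]
screw face c [547.1 248.8  75. ] jig [19.9 68.8]
```

```bash
cat > ov.py <<'E'
from fit import *
def ov(cam,J,SY,S,box,f,out):
    im=cv2.imread(f'pics/{cam}0.png'); x0,x1,y0,y1=box
    im=cv2.resize(im[y0:y1,x0:x1],None,fx=f,fy=f,interpolation=cv2.INTER_CUBIC)
    def line(P,L,col):
        q=((proj(cam,pose(P,L))-[x0-.5,y0-.5])*f).round().astype(int); cv2.polylines(im,[q.reshape(-1,1,2)],True,col,1)
    line(J,[(-75,-170,12),(55,-170,12),(55,170,12),(-75,170,12)],(0,0,255))
    line(J,[(30,-170,40),(50,-170,40),(50,170,40),(30,170,40)],(255,0,0))
    line(J,[(30,SY-18,51),(50,SY-18,51),(50,SY+18,51),(30,SY+18,51)],(0,255,0))
    line(S,[(-15,-50,28),(15,-50,28),(15,50,28),(-15,50,28)],(255,0,255))
    cv2.imwrite(out,im)
ov('side',J,97,S,(180,270,170,290),5,'pics/os.png')
ov('scene',J,97,S,(210,380,180,270),4.5,'pics/oc.png')
E
python3 ov.py >/dev/null
```

```text
(no output)
```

View pics/os.png

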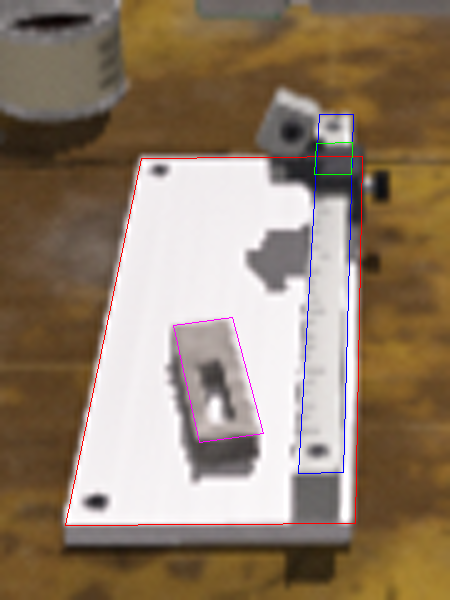

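View pics/oc.png

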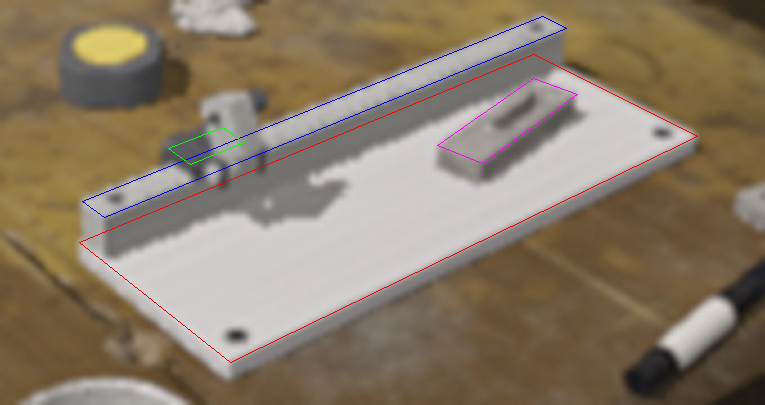

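The fitted jig, fence and strap line up in all three views to within about 1 px. I'll shut the gripper and touch the fence top to check the fingertip length.

Run:
```python
from h import *
J=np.load('J.npy'); print(J)
ctrl.grasp(); st()
ctrl.move_straight([J[0]+40,190,75],feed=200)
s0=st()
h=ctrl.move_straight([J[0]+40,190,50],feed=25,threshold=4); s=st(); print(h,'tip len', s['tool_pos'][2]-40)
ctrl.move_straight([J[0]+40,190,80],feed=150); st()
```

```text
[5.27299858e+02 1.80030780e+02 1.09032378e-03]
t 4.64 tcp [545. 172. 190.] rot [ 3.142 -0.     0.   ] F [ 0.94 -0.79 -0.21] T [ 0.01 -0.02  0.06] w -0.4
t 5.38 tcp [567.8 190.   75.9] rot [-3.141e+00 -1.000e-03  0.000e+00] F [-0.29  0.18  0.46] T [ 0.05 -0.03 -0.05] w 0.5
t 6.06 tcp [567.2 190.   59.1] rot [3.142 0.    0.   ] F [-0.79  0.31  5.85] T [-0.06  0.2   0.01] w 0.3
True tip len 19.079965301344927
t 6.35 tcp [567.8 190.1  80.3] rot [-3.141e+00 -1.000e-03 -0.000e+00] F [0.14 0.59 0.78] T [ 0.05 -0.01 -0.02] w 0.1
```

```bash
cat > flip.py <<'E'
from h import *
J=np.load('J.npy'); Y=278
def C(th,r): return np.array([12-r*np.sin(th)+9*np.cos(th), 52+r*np.cos(th)+9*np.sin(th)])
def go(cx,cz,side,feed=80,thr=12):  # side -1: -x lower corner at (cx,cz); +1: +x corner
    return ctrl.move_straight([J[0]+cx-side*11,Y,cz+19],feed=feed,threshold=thr)
E
python3 - <<'E'
from flip import *
ctrl.move_straight([J[0]+62,Y,88],feed=150)
for th,r in [(-.45,22),(-.1,23),(.3,25),(.7,27),(1.1,29),(1.45,31)]:
    c=C(th,r); h=go(*c,-1); s=ctrl.sense(); print(th,h,np.round(s['tool_pos'],1),np.round(s['contact_force'],1))
    if h: break
st(); save(capture('side'),'side2'); save(capture('scene'),'scene2')
a=cv2.resize(cv2.imread('pics/side2.png')[150:290,170:290],None,fx=4,fy=4,interpolation=cv2.INTER_CUBIC)
b=cv2.resize(cv2.imread('pics/scene2.png')[140:280,200:300],None,fx=4,fy=4,interpolation=cv2.INTER_CUBIC)
cv2.imwrite('pics/c2.png',np.hstack([a,b])[:600,:800])
E
```

```text
-0.45 False [568.  277.4  87.1] [ 0.7  0.2 -0.7]
-0.1 False [561.6 278.1  93.6] [-0.3  0.4 -0.6]
0.3 False [551.2 278.1  97.8] [ 1.5 -0.8 -0.8]
0.7 False [539.5 278.1  97.4] [ 0.8 -0.3  0.5]
1.1 False [528.3 278.   92. ] [-0.1 -0.3 -0.1]
1.45 False [520.3 277.9  83.3] [0.3 0.4 0.6]
t 8.97 tcp [520.3 277.9  83.3] rot [3.141e+00 2.000e-03 0.000e+00] F [0.34 0.4  0.63] T [ 0.03 -0.01 -0.  ] w -0.0
```

View pics/c2.png

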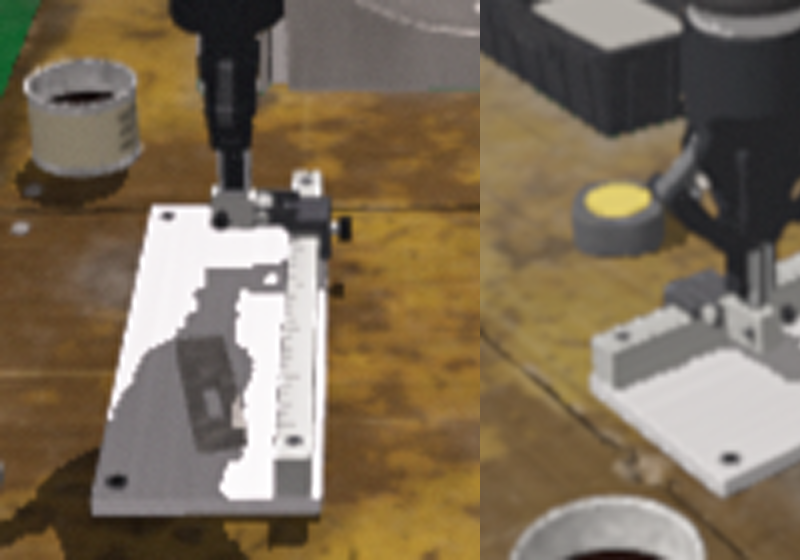

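The blade is now about horizontal with the finger on top. Next I'll swing it down.

Run:
```python
from flip import *
go(12-26,64.5,+1)
for th,r in [(1.75,26),(2.05,26),(2.35,26),(2.65,25),(2.9,24),(3.02,24)]:
    c=C(th,r); h=go(*c,+1,feed=60,thr=12); s=ctrl.sense(); print(th,h,np.round(s['tool_pos'],1),np.round(s['contact_force'],1))
    if h: break
else:
    p=ctrl.sense()['tool_pos']
    h=ctrl.move_straight([p[0]+9,Y,p[2]-4],feed=20,threshold=8); s=st(); print(h, 'corner jig x',s['tool_pos'][0]+11-J[0])
    ctrl.sleep(0.3); st()
save(capture('side'),'side3'); save(capture('scene'),'scene3')
a=cv2.resize(cv2.imread('pics/side3.png')[150:290,170:290],None,fx=4,fy=4,interpolation=cv2.INTER_CUBIC)
b=cv2.resize(cv2.imread('pics/scene3.png')[140:280,200:300],None,fx=4,fy=4,interpolation=cv2.INTER_CUBIC)
cv2.imwrite('pics/c3.png',np.hstack([a,b])[:600,:800])
```

```text
1.75 False [501.  277.8  74.6] [ 0.1 -0.1  0. ]
2.05 False [500.8 277.8  66.3] [-0.5 -0.5  0.7]
2.35 False [503.4 277.9  58.6] [-0.6 -0.6 -0.7]
2.65 False [508.9 277.9  52.9] [ 1.2  0.3 -0.5]
2.9 False [514.1 277.9  49.6] [-0.7  0.8 -0.1]
3.02 False [516.6 277.9  48.2] [ 0.1 -0.2 -0.2]
t 11.42 tcp [518.8 277.7  46. ] rot [ 3.14   0.005 -0.   ] F [-0.05  0.05 -0.15] T [-0.03 -0.04 -0.02] w -0.0
True corner jig x 2.4675443458085056
t 11.72 tcp [518.1 277.6  45.7] rot [3.14  0.006 0.   ] F [-0.35 -0.12  0.03] T [ 0.02 -0.05  0.04] w -0.2
```

View pics/c3.png

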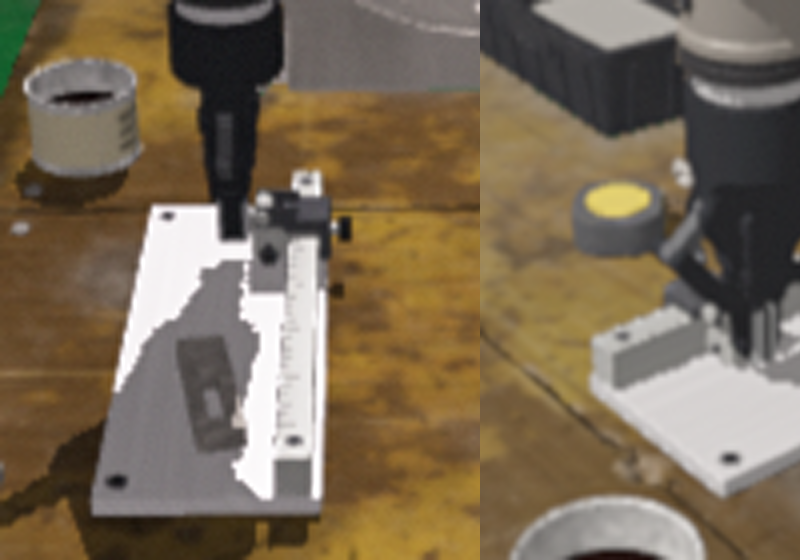

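The blade looks vertical. I'll press again from slightly higher, at low force, to confirm the end stop.

Run:
```python
from flip import *
p=ctrl.sense()['tool_pos']
ctrl.move_straight([p[0]-2,Y,p[2]+4],feed=60)
p=ctrl.sense()['tool_pos']
for k in range(2):
    h=ctrl.move_straight([p[0]+8,Y,p[2]-4],feed=15,threshold=9); s=ctrl.sense(); print(h,np.round(s['tool_pos'],1),np.round(s['contact_force'],1),s['tool_pos'][0]+11-J[0],s['time'])
    ctrl.move_straight([p[0],Y,p[2]],feed=30)
```

```text
True [518.8 277.8  47.1] [-0.4  0.2  0. ] 2.5035481213626554 12.4667
True [518.8 277.8  47.2] [-0.2  0.8  0.2] 2.503306014878035 13.15
```

The finger stops at the same x each time whatever its height, so the blade is on its end stop. Next I'll push the strap to the fence.

Run:
```python
from h import *
p=ctrl.sense()['tool_pos']
ctrl.move_straight([p[0]-20,p[1],p[2]+15],feed=120)
ctrl.move_straight([470,103,75],feed=250)
print(ctrl.move_straight([470,103,35],feed=120,threshold=6)); st()
h=ctrl.move_straight([514,103,35],feed=35,threshold=12); st()
if not h:
    h=ctrl.move_straight([522,103,35],feed=15,threshold=9); print(h)
st(); s=ctrl.sense()
ctrl.move_straight([s['tool_pos'][0]-6,103,35],feed=60)
save(capture('side'),'side4'); save(capture('scene'),'scene4');s=st()
im=capture('wrist');save(im,'w4')
a=cv2.resize(cv2.imread('pics/side4.png')[170:290,180:270],None,fx=4,fy=4,interpolation=cv2.INTER_CUBIC)
b=cv2.resize(cv2.imread('pics/scene4.png')[160:280,260:370],None,fx=4,fy=4,interpolation=cv2.INTER_CUBIC)
cv2.imwrite('pics/c4.png',np.hstack([a,b])[:600,:800])
```

```text
False
t 15.12 tcp [470.  103.7  34.9] rot [3.138e+00 1.400e-02 1.000e-03] F [-0.28 -0.88  0.68] T [0.   0.05 0.05] w -0.4
t 16.53 tcp [514.2 102.9  35. ] rot [3.138 0.013 0.   ] F [-0.23 -0.27 -1.01] T [ 0.07  0.14 -0.  ] w -0.2
True
t 16.88 tcp [515.8 103.1  34.5] rot [3.138 0.018 0.   ] F [-0.3  -0.5  -0.29] T [-0.02  0.01 -0.02] w 0.4
t 17.23 tcp [509.9 103.   35. ] rot [3.138 0.02  0.   ] F [-0.64 -0.24 -0.28] T [ 0.   -0.04  0.02] w 0.1
```

View pics/c4.png

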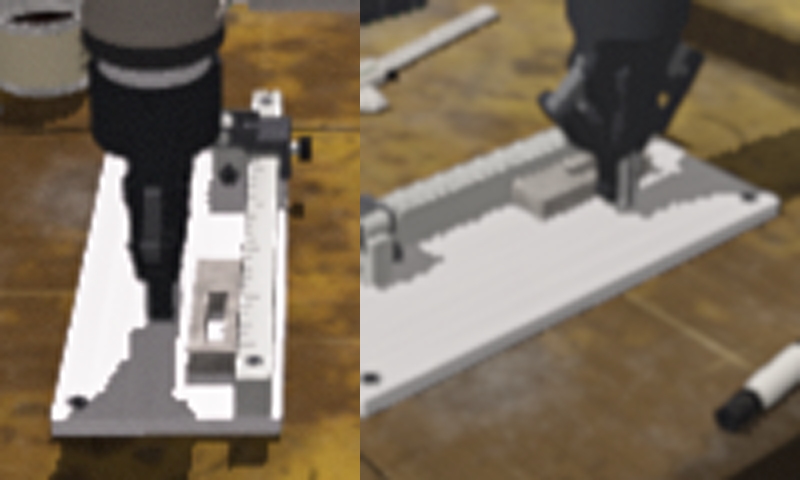

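View pics/w4.png

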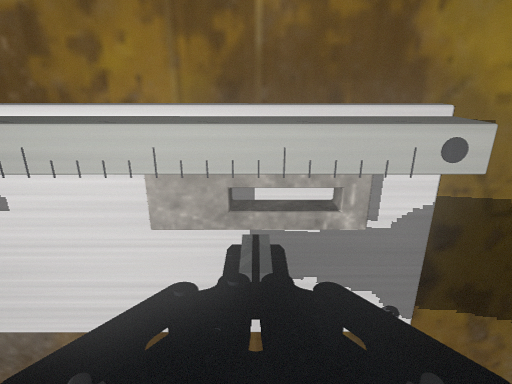

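The strap is flush on the fence. I'll move behind its −y end and slide it along.

Run:
```python
from h import *
s=ctrl.sense()
for uv in [(150,229),(368,229),(145,175)]: print(uv,wback(s,uv,28).round(1))
F=[np.pi,0,0]
ctrl.move_straight([509,100,80],feed=200,frame=F)
ctrl.move_straight([539,15,80],feed=250,frame=F)
ctrl.move_straight([539,15,35],feed=120,frame=F)
s=st()
h=ctrl.move_straight([539,55,35],feed=30,frame=F,threshold=3.0); print(h); s=st()
```

```text
(150, 229) [528.4 149.9  28. ]
(368, 229) [528.3  50.2  28. ]
(145, 175) [554.1 149.2  28. ]
t 18.69 tcp [538.9  15.6  35. ] rot [-3.142e+00  1.000e-03  1.000e-03] F [ 0.24 -0.56  0.2 ] T [ 0.06  0.02 -0.  ] w 0.4
False
t 20.18 tcp [539.  55.  35.] rot [-3.141  0.    -0.   ] F [-0.68 -0.61  0.67] T [-0.08  0.05  0.  ] w -0.1
```

Run:
```python
from h import *
s=st(); save(capture('wrist'),'w5')
```

```text
t 20.18 tcp [539.  55.  35.] rot [-3.141  0.    -0.   ] F [-0.68 -0.61  0.67] T [-0.08  0.05  0.  ] w -0.1
```

View pics/w5.png

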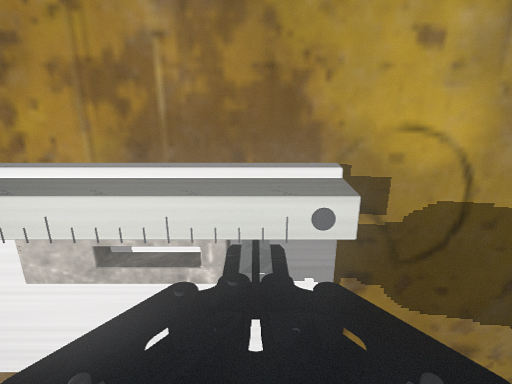

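The strap is sliding along the fence ahead of the finger; its +y end is at column 22. I'll continue, logging force.

Run:
```python
from h import *
F=[np.pi,0,0]
s=ctrl.sense()
e=wback(s,(24,283),28); print(e.round(1)); off=e[1]-s['tool_pos'][1]
y1=236-off; print('off',off,'to',y1)
for y in np.linspace(60,y1,4):
    h=ctrl.move_straight([539,y,35],feed=50,frame=F,threshold=10); s=st()
    if h: print('HIT'); break
save(capture('wrist'),'w6'); im=capture('scene'); save(im,'scene6')
b=cv2.resize(cv2.imread('pics/scene6.png')[160:280,220:370],None,fx=5,fy=5,interpolation=cv2.INTER_CUBIC)
cv2.imwrite('pics/c6.png',b)
```

```text
[528.5 166.5  28. ]
off 111.51546788031254 to 124.48453211968746
t 20.48 tcp [539.   60.4  35. ] rot [-3.141 -0.     0.   ] F [ 0.87 -0.51 -0.32] T [-0.04  0.01 -0.04] w -0.0
t 21.06 tcp [539.  82.  35.] rot [-3.141e+00 -0.000e+00  1.000e-03] F [ 0.25 -0.19 -0.3 ] T [-0.03 -0.01 -0.03] w 0.0
t 21.64 tcp [539.  103.4  35. ] rot [-3.141 -0.     0.   ] F [ 0.7  -0.49  0.26] T [ 0.01 -0.02  0.01] w -0.1
t 22.23 tcp [539.  124.9  35. ] rot [-3.141e+00 -0.000e+00  1.000e-03] F [-0.3  -0.42 -0.36] T [-0.    0.01  0.01] w 0.2
```

View pics/c6.png

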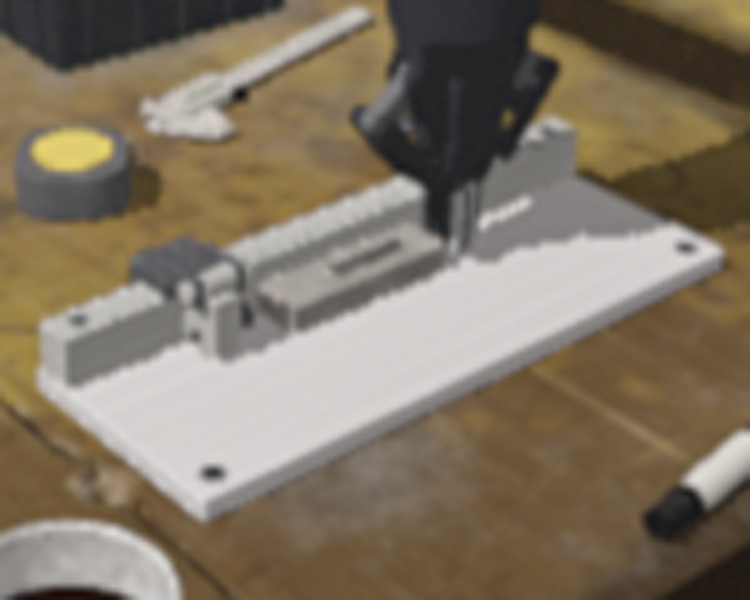

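View pics/w6.png

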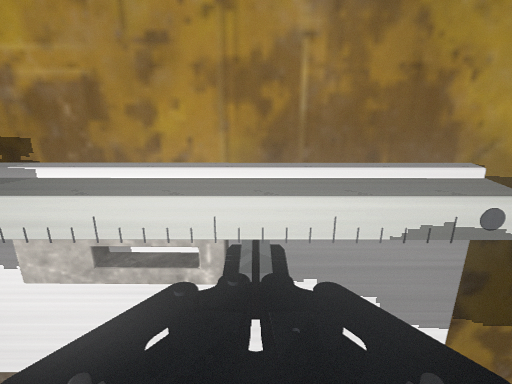

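The strap is flush, a little short of the screw head. I'll approach slowly under a force threshold.

Run:
```python
from h import *
F=[np.pi,0,0]
h=ctrl.move_straight([539,146,35],feed=10,frame=F,threshold=5); s=st(); print(h)
for k in range(3): ctrl.sleep(0.1); s=st()
```

```text
t 24.0 tcp [538.9 142.9  34.8] rot [3.14e+00 0.00e+00 1.00e-03] F [ 0.57 -1.29  1.82] T [-0.13 -0.03 -0.01] w -0.0
True
t 24.1 tcp [538.8 142.8  34.6] rot [3.14e+00 1.00e-03 0.00e+00] F [ 0.13 -2.17  0.92] T [-0.29 -0.11  0.03] w -0.1
t 24.2 tcp [538.6 142.8  34.3] rot [3.14e+00 1.00e-03 0.00e+00] F [ 0.39 -1.26  0.16] T [-0.23 -0.15 -0.01] w -0.1
t 24.3 tcp [538.4 142.8  34.3] rot [3.14e+00 2.00e-03 0.00e+00] F [ 0.75 -2.08  1.35] T [-0.27 -0.1  -0.  ] w 0.2
```

Contact is at TCP y = 142.9, so the screw head stands about 15 mm out, which is within 5–23. Now I'll press in small steps.

Run:
```python
from h import *
F=[np.pi,0,0]
y=143.0
fr=lambda n=6:np.mean([ (ctrl.sleep(0.03),ctrl.sense()['contact_force'])[1] for _ in range(n)],axis=0)
for k in range(14):
    ctrl.move_straight([539,y,35],feed=10,frame=F); f=fr(3); s=ctrl.sense(); print(round(y,2),np.round(s['tool_pos'],2),f.round(2),round(s['time'],2))
    if -f[1]>10: break
    y+=0.2 if -f[1]>5 else 0.4
f=fr(20); print('hold',f.round(2)); st()
```

```text
143.0 [538.64 142.84  34.69] [ 0.07 -2.92 -0.74] 24.65
143.4 [538.78 142.98  34.85] [ 0.11 -5.28 -1.03] 25.0
143.6 [538.76 143.04  34.85] [-0.03 -5.96 -1.3 ] 25.35
143.8 [538.78 143.06  34.84] [-0.9  -6.76 -1.09] 25.7
144.0 [538.8  143.1   34.86] [ 0.09 -7.32 -1.31] 26.05
144.2 [538.79 143.16  34.84] [-0.11 -8.23 -0.36] 26.4
144.4 [538.76 143.2   34.84] [-0.43 -9.02 -0.6 ] 26.75
144.6 [538.75 143.24  34.8 ] [-0.23 -9.76 -0.18] 27.1
144.8 [538.74 143.27  34.82] [ -0.24 -10.47  -0.46] 27.45
hold [ -0.24 -10.67  -0.91]
t 28.12 tcp [538.7 143.3  34.8] rot [3.139e+00 1.000e-03 0.000e+00] F [ -0.48 -10.49  -0.75] T [-1.75  0.1   0.01] w 0.2
```

Run:
```python
from h import *
F=[np.pi,0,0]
ctrl.move_straight([539,145.1,35],feed=10,frame=F); 
fr=lambda n=6:np.mean([ (ctrl.sleep(0.03),ctrl.sense()['contact_force'])[1] for _ in range(n)],axis=0)
print(fr(15).round(2))
for y in (144.4,143.8,143.2,142.8,142.4): ctrl.move_straight([539,y,35],feed=5,frame=F)
st()
ctrl.move_straight([539,137,35],feed=25,frame=F)
ctrl.move_straight([539,125,90],feed=100,frame=F)
ctrl.move_straight([555,190,210],feed=200,frame=F)
ctrl.sleep(.3); import pickle
s=st(); pickle.dump(s,open('s7.pkl','wb')); im=capture('wrist'); save(im,'w7')
c=cv2.resize(im[90:260,40:340],None,fx=2.66,fy=3.4,interpolation=cv2.INTER_CUBIC); save(c,'w7c')
im=capture('side'); save(cv2.resize(im[170:290,180:290],None,fx=5,fy=5,interpolation=cv2.INTER_CUBIC),'c7')
```

```text
[ -0.44 -11.65  -0.96]
t 30.19 tcp [539.2 142.8  35.2] rot [-3.141e+00 -1.000e-03  0.000e+00] F [-0.58 -0.16  0.07] T [-0.12  0.19 -0.08] w -0.2
t 32.41 tcp [554.8 189.6 209.3] rot [ 3.141e+00  1.000e-03 -1.000e-03] F [-0.21 -0.81 -0.54] T [-0.05  0.02 -0.01] w -0.5
```

View pics/w7c.png

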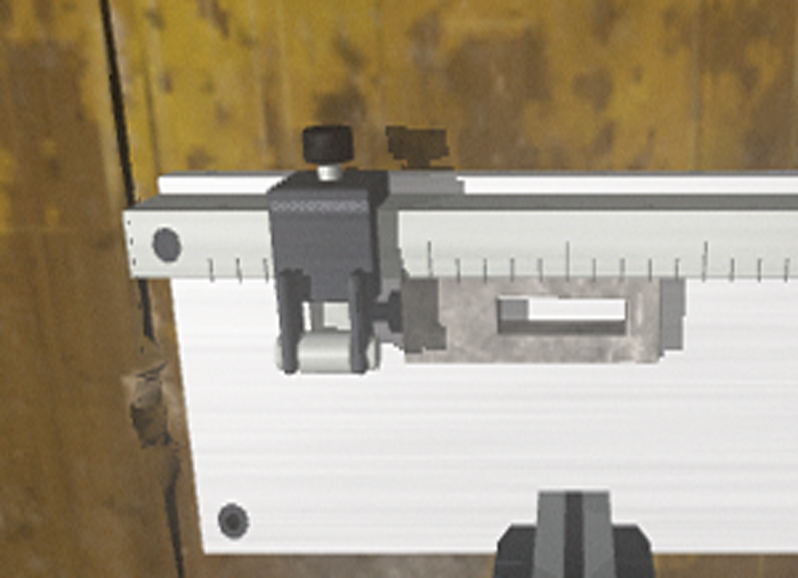

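View pics/c7.png

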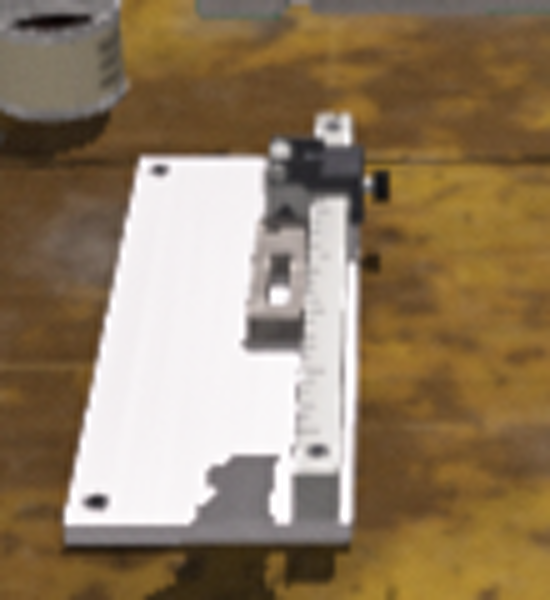

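The strap lies against the fence and its end meets the screw head. I'll check its x and angle in the jig frame.

Run:
```python
from h import *
import pickle
s=pickle.load(open('s7.pkl','rb')); q=lambda x,y:(39.7+x/2.66,89.7+y/3.4)
J=np.load('J.npy')
for n,p,z in [('strap nl',(405,362),28),('strap nr',(657,362),28),('fence top l',(140,277),40),('fence top r',(780,278),40),('plate l',(204,553),12)]:
    print(n,(wback(s,q(*p),z)-[J[0],J[1],0]).round(1))
g=cv2.cvtColor(cv2.imread('pics/w7.png'),cv2.COLOR_BGR2GRAY).astype(float)
us=np.arange(200,285,4); e=[]; f=[]
for u in us:
    col=g[185:206,u:u+3].mean(1); d=np.clip(np.diff(col),0,None); k=d.argmax(); w=d[max(0,k-2):k+3]; e.append(185+.5+max(0,k-2)+(w*np.arange(len(w))).sum()/w.sum())
    
print(np.round(e,1), np.polyfit(us,e,1))
cf=[]
for u in (290,310,330,350,370,390):
    col=g[160:182,u:u+2].mean(1); d=np.diff(col); cf.append(160.5+d.argmax())
print(cf)
```

```text
strap nl [ 0.9 73.8 28. ]
strap nr [  0.9 -24.5  28. ]
fence top l [ 30.8 166.3  40. ]
fence top r [ 30.5 -67.3  40. ]
plate l [-73.7 169.3  12. ]
[192.5 192.5 196.3 196.2 196.3 196.4 196.3 196.1 196.3 196.3 196.3 196.3
 196.3 196.3 196.3 196.3 196.1 188.2 188.2 195.9 196.5 196.3] [-1.13240132e-02  1.97928788e+02]
[np.float64(173.5), np.float64(171.5), np.float64(171.5), np.float64(171.5), np.float64(171.5), np.float64(171.5)]
```

Run:
```python
from h import *
ctrl.sleep(0.2); print(ctrl.sign_off()); st()
```

```text
the job is handed in; nothing more can be done
None
the job is handed in; nothing more can be done
```

The job is handed in, at about 33 s of the 66 s allowed; no verdict was reported.

- **Blade:** I turned it over with the closed fingers, following its arc and finishing in and down. It met its end stop at the same finger x on all three presses, within the 8 to 9 N force threshold. The last pictures show it hanging in front of the fence.
- **Strap on the fence:** I pushed it flush, slid it along and found the screw head by feel, about 15 mm out from the blade. By camera its x is about 15.2 mm in the jig frame (15.0 is exactly flush). Its near edge ran parallel to the fence at pixel resolution.
- **Push on the screw:** I raised the push in small steps to about 10.7 N and then held 11.7 N at the wrist for roughly half a second. Part of that is sliding friction, 1 to 5 N as given, so the screw got an estimated 6.5 to 10.5 N. I then backed off gently.
- **Limits of the checks:** After release I could confirm only by picture that the strap still touches the screw head, not by force. The wrist camera's jig fit was off by about 1 px (1 to 2 mm). I did not measure the bystanders, but the arm stayed clear of them.

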